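# Nest the three steel staining dishes

## Task

Three washed steel dishes lie on their sides on the bench: nest them for storage by sliding them along the bench, the middle one into the largest and the smallest into the middle one, each fully home with its ears against the rim of the next larger dish. Do not pick the dishes up or tip them over, leave the largest about where it lies, and do not disturb the bottles, can and box standing round them.

Things in the scene. Friction and masses are not known exactly. Their poses are not given: they have to be found in the camera images.
- dish_large: the largest plain steel dish with a four-cornered mouth, lying on one side. Outside 80 mm wide (y), 56 mm high (z) at the mouth, 95 mm long (x), 0.95 kg; 100 mm over its two ears; mouth 75 x 51 mm inside. Origin: middle of the mouth's lower edge, on the underside; x points from mouth to closed bottom, z up.
- dish_middle: the middle plain steel dish with a four-cornered mouth, lying on one side. Outside 68 mm wide (y), 43 mm high (z) at the mouth, 80 mm long (x), 0.2 to 0.33 kg; 88 mm over its two ears; mouth 63 x 38 mm inside. Origin: middle of the mouth's lower edge, on the underside; x points from mouth to closed bottom, z up.
- dish_small: the smallest plain steel dish with a four-cornered mouth, lying on one side. Outside 56 mm wide (y), 31 mm high (z) at the mouth, 65 mm long (x), 0.13 to 0.21 kg; 76 mm over its two ears; mouth 51 x 26 mm inside. Origin: middle of the mouth's lower edge, on the underside; x points from mouth to closed bottom, z up.
- large_mouth (a point): centre of the largest dish's mouth, 28 mm above its underside. All dishes: walls 2.5 mm; they narrow by 5 mm a side and 4 mm at the top towards the bottom end, whose last 18 mm are bevelled all round by 7 mm, so a pushed dish rides up over a thin edge
- middle_mouth (a point): centre of the middle dish's mouth, 21.5 mm above its underside. Every dish has two flat ears, one each side of the mouth: standing out 10 mm, 5 mm thick (its x = 0 to 5 mm), 18 mm high, centred at half height
- small_mouth (a point): centre of the smallest dish's mouth, 15.5 mm above its underside. A dish fully home has its ears against the next larger dish's rim: its origin is then at x = -5 mm, y about 0, z = 2.5 mm in that dish's frame
- oil_vial: bystander, standing loose: small round cream bottle with a blue cap, 30 mm across, 62 mm tall. Origin: centre of its underside.
- stain_a: bystander, standing loose: round brown dropper bottle, 37 mm across, 105 mm tall. Origin: centre of its underside.
- stain_b: bystander, standing loose: round brown dropper bottle, 37 mm across, 105 mm tall. Origin: centre of its underside.
- lens_can: bystander, standing loose: round white can with a black screw cap, 39 mm across, 56 mm tall. Origin: centre of its underside. Beyond it to the right, not listed and fixed, stands the tall microscope with its side knobs and lamp house, all at y below 0.11 m.
- cover_glass: bystander, standing loose: small cover-glass box, 31 x 35 mm, 17 mm high. Origin: centre of its underside. To the left behind it, not listed and fixed: a 194 mm tall wash bottle at x 0.56, y 0.50 m, a flat slide box at x 0.72, y 0.46 m and a centrifuge.
There are look-alikes about, which are no part of the job. Leave any green look-alike of the dish_small alone.

How it is judged:
At the end, for the whole second after the job is handed in: The middle dish is in the largest and the smallest in the middle one, each with its ears within 5 mm of the rim they belong against, within 8 mm of the middle and 0.12 rad of straight; all three dishes are at rest (x of dish_middle in the frame of dish_large between -0.01 and 0 m and y of dish_middle in the frame of dish_large between -0.008 and 0.008 m and z of dish_middle in the frame of dish_large between 0 and 0.009 m and angle between the x axis of dish_middle and the x axis of dish_large, either way round below 0.12 rad and x of dish_small in the frame of dish_middle between -0.01 and 0 m and y of dish_small in the frame of dish_middle between -0.008 and 0.008 m and z of dish_small in the frame of dish_middle between 0 and 0.009 m and angle between the x axis of dish_small and the x axis of dish_middle, either way round below 0.12 rad and linear speed of each of dish_small, dish_middle, dish_large below 0.01 m/s); the robot touches nothing.
It fails at once if a dish is lifted more than 30 mm or tipped by more than 0.35 rad (height (world z) of any of dish_small, dish_middle, dish_large above 0.03 m or angle between any of dish_small, dish_middle, dish_large's own z axis and vertical above 0.35 rad).
It fails at once if the largest dish is shifted more than 40 mm (distance of dish_large from where it was at the start of the episode above 0.04 m).
It fails at once if a bystander is moved more than 15 mm (distance of any of oil_vial, stain_a, stain_b, lens_can, cover_glass from where it was at the start of the episode above 0.015 m).
It also fails if it takes over 67 s, if anything falls off the work surface, if the arm or the gripper's body presses on something with over 40 N, if the wrist force passes 120 N, or if a joint passes its speed limit or range.

## Robot

A 6-joint arm with a two-finger parallel gripper is mounted at the origin on a cart in front of the work surface, level with it; the furniture and walls round the work are solid. World frame = base frame: x ahead of the robot, y to its left, z up, the work surface at z = 0. Lengths are in m, angles in rad, forces in N, time in s.
With the tool pointing down it reaches from about 0.35 to 0.85 m from the base axis. Payload 8.1 kg.
Tool frame: the origin (TCP) lies at the very end of the fingers, on their centre line; the grasp point (between the pads) lies 19 mm behind it (robot.pinch_z is the distance from the TCP to the grasp point, in m); z points along the fingers, y is the line along which they close (so a half turn about z gives the same grasp; the last joint's range is limited). The gripper opens to 93 mm and grips with 3 to 60 N. Pads are 15 mm wide; open, the fingers measure 128 mm over their backs; the gripper's body (75 mm by 188 mm) begins 65 mm behind the grasp point.
Start: joints at [1.204, 0.13, 1.488, -0, 1.523, -0.085], TCP at [0.167, 0.576, 0.219] pointing down, gripper open.
Joint ranges: [-2.96, 2.96], [-0.89, 2.26], [0.02, 2.5], [-1.34, 4.48], [0, 2.73], [-2.66, 2.66]. Speed limits (rad/s): [2.39, 2.39, 2.79, 3.14, 3.14, 3.14].

## Interface

Orientations are given as a unit quaternion [w, x, y, z].
In Python, from plant import robot gives the robot as it stands.
- The arm moves only by the tool drive_tool, never from a script. Its argument "plan" is one flat list of numbers, 7 for each row, row after row: the shift along the world's x, y, z as a fraction of full scale, then the turn, a rotation vector about the world's x, y, z as a fraction of full scale, then the closure, from 0 (fully open) to 1 (shut). In form: [dx, dy, dz, rx, ry, rz, fingers, dx, dy, dz, rx, ry, rz, fingers, ...]. A call has 1 to 5 rows; each row is the pose to reach, as a shift and turn from the pose commanded when the call began, turning the shorter way round; what a row does not reach only later rows make up. Full scale, the value 1, is 200 mm for a shift and 360 degrees for a turn. A row lasts 1/10 s, in which the tool goes at most 50 mm and 8.59 degrees, less where a joint would pass 70% of its speed; a pose out of reach is approached as far as the arm can. A call with a number of a shift or a turn outside -1 to 1 is refused whole. A call with a gripper value outside its range is refused whole. The fingers move at their own pace and stop on an object; "newtons" is the grip in N (left out, the last holds). Time passes only in rows, so rows that repeat a pose let the fingers close. It gives the time, the measured TCP pose, the force, the opening and the grip force at its end, in the units of the state.
- robot.read_state(): the state, without advancing time (a new reading comes with each control period).
- robot.get_image(name): name is "scene" or "top" or "wrist"; returns a dict with "image" (384x512x3 uint8, red, green, blue), "camera_matrix" (3x3 intrinsics, pixels), "rvec" (rotation vector, rad) and "tvec" (3), from world to camera coordinates, as OpenCV has them. Camera axes: x right, y down, z forward; pixel columns grow to the right and rows downward; lengths in m; the calibration is good to about 2 mm. A picture is of the moment at which its call begins. There is no depth.
- robot.sign_off(): hands the job in; it is judged then, once.
The state is a dict: "time": time; "qpos": joint angles; "dq": joint speeds; "effort": joint torques, N m; "tcp_pos": TCP position; "orientation": TCP orientation; "wrist_force": force on the tool from outside, world axes, zero at the start; "torque": the same for the moment, N m; "finger_gap": finger opening in m; "gripper_force": force on a finger pad.
Only numpy, scipy, OpenCV 4.12 (cv2) and the standard library are available. Lean on these libraries where they do the work, as an engineer would, in place of code of your own. Each camera call takes 0.05 s, during which the arm holds its last target. There are 200 camera calls.

## Working session

There is one attempt and no reset: what is moved stays moved. The work goes in short steps, Python scripts to look and compute and a tool call to move; the robot and the scene stay as the last step left them, time stands still between calls to the robot, and variables do not carry over. Pictures are saved under pics/ and viewed, at most 11 in all, crops included, and the job is handed in when it is done.

Besides the shell and the picture viewer there is one more tool, called after "Emit:" in YAML: its name, and indented under it one key for each argument. drive_tool: Moves the arm, as the interface text tells. Its arguments: {"type":"object","properties":{"plan":{"type":"array"},"newtons":{"type":"number"}},"required":["plan"]}

```bash
mkdir -p pics; ls
cat > h.py <<'E'
import numpy as np, cv2, pickle
from plant import robot
def grab(n,tag):
    d=robot.get_image(n); pickle.dump(d,open(f'pics/{tag}.pkl','wb'))
    cv2.imwrite(f'pics/{tag}.png',d['image'][:,:,::-1]); return d
def load(tag): return pickle.load(open(f'pics/{tag}.pkl','rb'))
def ray(d,uv):
    R=cv2.Rodrigues(np.array(d['rvec'],float))[0]; K=np.array(d['camera_matrix'],float)
    v=R.T@np.linalg.inv(K)@np.array([uv[0],uv[1],1.]); c=-R.T@np.array(d['tvec'],float).ravel()
    return c,v/np.linalg.norm(v)
def onz(d,uv,z):
    c,v=ray(d,uv); return c+v*(z-c[2])/v[2]
def tri(*obs):
    A=np.zeros((3,3));b=np.zeros(3)
    for d,uv in obs:
        c,v=ray(d,uv);P=np.eye(3)-np.outer(v,v);A+=P;b+=P@c
    p=np.linalg.solve(A,b)
    return p
def proj(d,p):
    return cv2.projectPoints(np.array(p,float).reshape(-1,3),np.array(d['rvec'],float),np.array(d['tvec'],float),np.array(d['camera_matrix'],float),None)[0].reshape(-1,2)
E
python3 - <<'E'
from h import *
a=grab('scene','s0');b=grab('top','t0')
for n in('s0','t0'):
    cv2.imwrite(f'pics/{n}b.png',cv2.resize(cv2.imread(f'pics/{n}.png'),(800,600),interpolation=cv2.INTER_CUBIC))
print(robot.read_state())
for d in(a,b): print(ray(d,(256,192)),d['camera_matrix'])
E
```

```text
pics
{'time': 0.1, 'qpos': array([ 1.20359097e+00,  1.31094546e-01,  1.48919068e+00,  1.47390514e-05,
        1.52299233e+00, -8.54088836e-02]), 'dq': array([-0.00028914, -0.00167138, -0.00112389,  0.00121648, -0.00052645,
        0.00041289]), 'effort': array([ 2.58035754e-03, -5.61338818e+01, -4.93093443e+01,  7.72401458e-02,
        2.90833233e-02, -1.09995685e-04]), 'tcp_pos': array([0.16663947, 0.57585235, 0.21767588]), 'orientation': array([-1.96202309e-04,  1.40432813e-01,  9.90089852e-01, -8.19317152e-04]), 'wrist_force': array([0.42744308, 0.28614503, 0.05016851]), 'torque': array([ 0.02108565, -0.01539207, -0.02517153]), 'gripper_force': 0.0, 'finger_gap': 0.09305572239380612}
(array([0.36320175, 0.93708864, 0.79548172]), array([ 0.16802373, -0.66322235, -0.72931759])) [[408.39413118   0.         257.92424537]
 [  0.         408.39413118 190.10761498]
 [  0.           0.           1.        ]]
(array([0.46742159, 0.26884309, 0.97456527]), array([ 0.06991403,  0.01856888, -0.99738018])) [[381.25680484   0.         257.68611096]
 [  0.         381.25680484 194.08030289]
 [  0.           0.           1.        ]]
```

View pics/s0b.png

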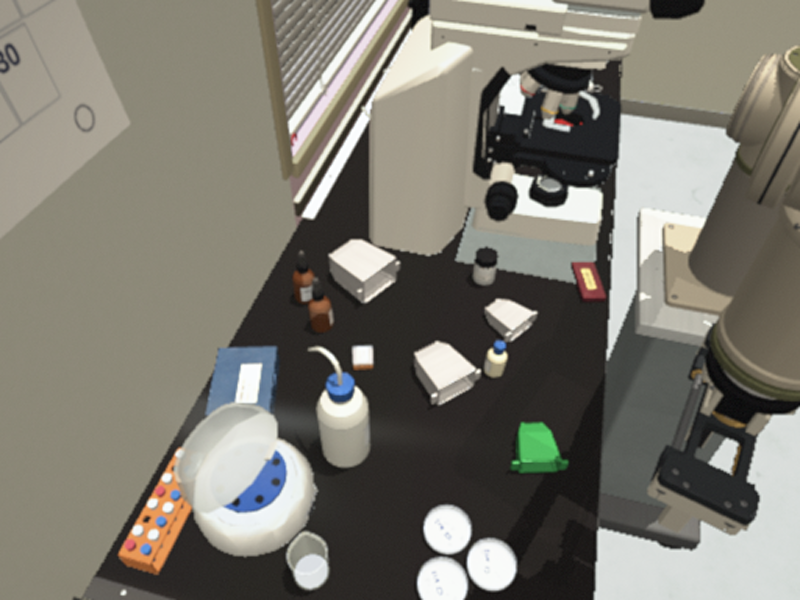

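View pics/t0b.png

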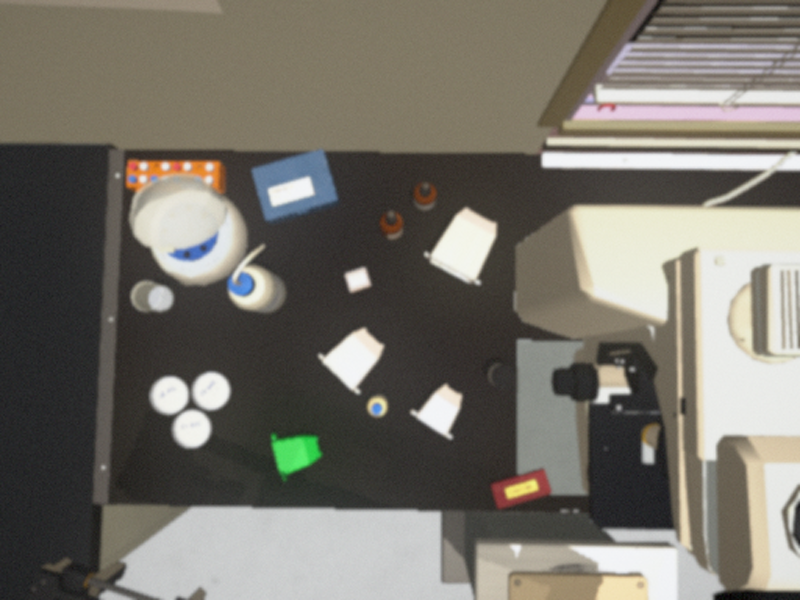

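The scene picture shows three white-steel dishes: large (363,268), middle (446,372), small (510,318). The green look-alike is at (540,448). In the top picture large is at (463,245), middle at (352,358), small at (438,411) and green at (296,455). The small dish is the plain steel one, not the green. All three mouths face lower-left in the top view. I'll fit the pose of each dish to its silhouette in both views.

```bash
cat > fit.py <<'E'
from h import *
from scipy.optimize import minimize
DIM=dict(large=(.08,.056,.095),middle=(.068,.043,.08),small=(.056,.031,.065))
def parts(n):
    w,h,l=DIM[n];B=[]
    k=1-.018/l
    for x,s,t,e in((0,0,0,0),(l-.018,.005*k,.004*k,0),(l,.005,.004,.007)):
        for y in(-1,1): B+=[(x,y*(w/2-s-e),e),(x,y*(w/2-s-e),h-t-e)]
    P=[np.array(B)]
    for y in(-1,1):
        P.append(np.array([(x,y*yy,h/2+z) for x in(0,.005) for yy in(w/2-.001,w/2+.01) for z in(-.009,.009)]))
    return P
def world(P,q):
    x,y,yaw,z=q;c,s=np.cos(yaw),np.sin(yaw)
    return P@np.array([[c,s,0],[-s,c,0],[0,0,1]])+[x,y,z]
S=4
def render(d,n,q,shape):
    m=np.zeros((shape[0]*S,shape[1]*S),np.uint8)
    for P in parts(n):
        uv=proj(d,world(P,q)); h=cv2.convexHull(((uv+.5)*S-.5).astype(np.float32))
        cv2.fillPoly(m,[np.round(h*16).astype(np.int32)],255,shift=4)
    return cv2.resize(m,(shape[1],shape[0]),interpolation=cv2.INTER_AREA)/255.
def mask(d):
    g=cv2.cvtColor(d['image'],cv2.COLOR_RGB2HSV); 
    return np.clip((g[...,2].astype(float)-50)/80,0,1)*(g[...,1]<110)
def fit(n,q0,ds,fixz=True,win=12):
    ms=[]
    for d in ds:
        m=mask(d);w=cv2.dilate((render(d,n,q0,m.shape)>0).astype(np.uint8),np.ones((2*win+1,)*2)) ; ms.append((d,m,w))
    def f(p):
        q=np.r_[p[:3],0 if fixz else p[3]]
        return sum((np.abs(render(d,n,q,m.shape)-m)*w).sum() for d,m,w in ms)
    p=np.array(q0[:3] if fixz else q0,float)
    for st in(.012,.004):
        sx=np.vstack([p]+[p+np.eye(len(p))[i]*(st if i!=2 else st*12) for i in range(len(p))])
        r=minimize(f,p,method='Nelder-Mead',options=dict(initial_simplex=sx,xatol=1e-4,fatol=.05,maxiter=250));p=r.x
    return p,r.fun
E
cat > m0.py <<'E'
from fit import *
s,t=load('s0'),load('t0')
P=lambda u,v:(u/1.5625,v/1.5625)
mo=dict(large=((427,255),(480,283)),middle=((320,355),(360,390)),small=((412,410),(452,437)))
ov={k:d['image'][:,:,::-1].copy() for k,d in(('s',s),('t',t))}
for n,(a,b) in mo.items():
    A,B=[onz(t,P(*e),DIM[n][1]/2) for e in(a,b)]
    yv=A-B; yaw=np.arctan2(-yv[0],yv[1]); c=(A+B)/2
    q0=[c[0],c[1],yaw,0]; print(n,'init',np.round(q0,3))
    for ds in((s,t),(s,),(t,)):
        q,f=fit(n,q0,ds); print('  ',np.round(q,4),round(f,1))
        if len(ds)==2: qq=q
    q,f=fit(n,[*qq,0],(s,t),False); print('  freez',np.round(q,4),round(f,1))
    for k,d in(('s',s),('t',t)):
        ov[k]=cv2.resize(ov[k],None,fx=1,fy=1)
        for Q in parts(n):
            h=cv2.convexHull(proj(d,world(Q,[*qq,0])).astype(np.float32))
            mo[n]=qq
            d.setdefault('H',[]).append(h)
im=[]
for k,d,(x0,y0,w,h),sc in(('s',s,(190,140,180,130),4),('t',t,(195,105,140,180),4)):
    c=cv2.resize(ov[k][y0:y0+h,x0:x0+w],None,fx=sc,fy=sc,interpolation=cv2.INTER_CUBIC)
    for hh in d['H']: cv2.polylines(c,[np.round(((hh+.5)-[x0,y0])*sc).astype(np.int32)],True,(0,0,255),1)
    cv2.imwrite(f'pics/ov_{k}.png',cv2.resize(c,None,fx=min(1,600/c.shape[0]),fy=min(1,600/c.shape[0])))
by=dict(oil=((377,405),.062),sa=((425,187),.105),sb=((391,218),.105),can=((500,373),.056),cg=((358,279),.017),green=((296,455),.02))
for n,(p,z) in by.items(): print(n,np.round(onz(t,P(*p),z),3))
# scene-view bases
for n,p in dict(oil=(494,374),sa=(304,299),sb=(321,328),can=(485,281)).items(): print('base',n,np.round(onz(s,P(*p),0),3))
E
python3 m0.py
```

```text
large init [ 0.585  0.202 -0.476  0.   ]
   [ 0.5851  0.2035 -0.4958] 1153.5
   [ 0.5861  0.2015 -0.4902] 600.3
   [ 0.5853  0.2063 -0.5145] 532.2
  freez [ 0.5823  0.2047 -0.4625  0.0039] 1117.6
middle init [ 0.417  0.38  -0.697  0.   ]
   [ 0.4152  0.3807 -0.716 ] 675.7
   [ 0.416   0.3804 -0.7341] 247.7
   [ 0.4148  0.3828 -0.7342] 416.1
  freez [ 0.4148  0.3843 -0.7402  0.0055] 683.1
small init [ 0.338  0.233 -0.573  0.   ]
   [ 0.3376  0.2337 -0.5565] 418.3
   [ 0.3375  0.2324 -0.5712] 200.1
   [ 0.3338  0.2361 -0.554 ] 201.9
  freez [ 0.337   0.2355 -0.5614  0.0043] 417.7
oil [0.371 0.318 0.062]
sa [0.697 0.251 0.105]
sb [0.65  0.3   0.105]
can [0.422 0.131 0.056]
cg [0.568 0.355 0.017]
green [0.286 0.447 0.02 ]
base oil [0.366 0.327 0.   ]
base sa [0.705 0.255 0.   ]
base sb [0.655 0.309 0.   ]
base can [ 0.414  0.13  -0.   ]
```

View pics/ov_t.png

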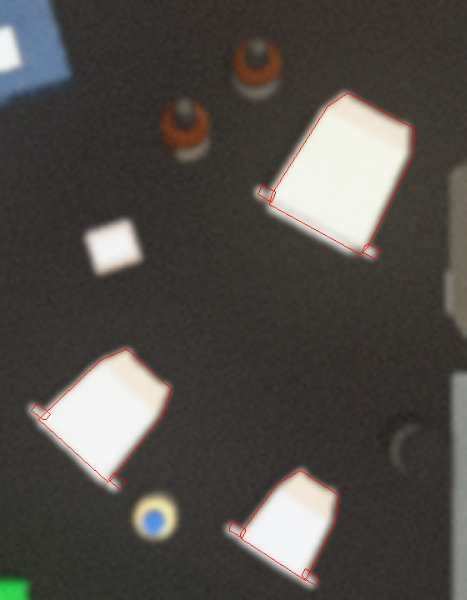

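View pics/ov_s.png

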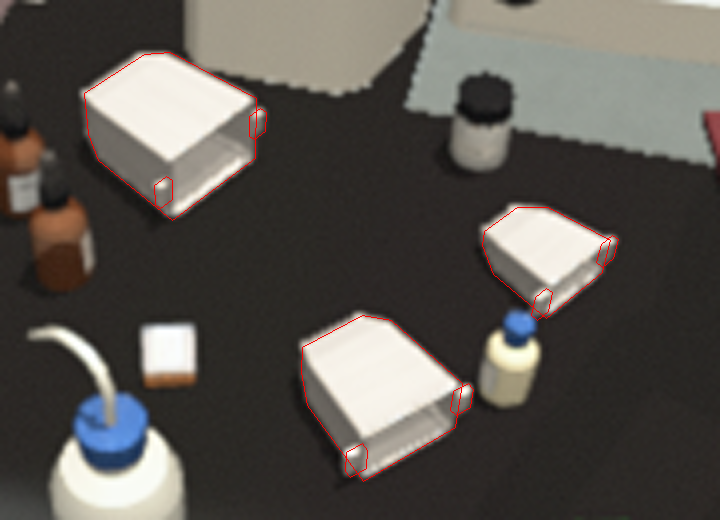

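The fits agree between the two views to about 3 mm and the undersides come out near z = 0, as they must. 
- **Large:** (0.585, 0.204), yaw -0.50.
- **Middle:** (0.415, 0.381), yaw -0.725.
- **Small:** plain steel, (0.337, 0.234), yaw -0.56. The green one at (0.286, 0.447) stays untouched.

The oil vial is close to the middle dish's right ear, so I'll grip the middle further back, around x = 30 mm, with a limited opening.

Emit:
drive_tool:
  plan: [1.0,-0.8,0,0,0,-0.07,0.14,1.0,-0.8,0,0,0,-0.07,0.14,1.0,-0.8,0,0,0,-0.07,0.14,1.0,-0.8,0,0,0,-0.07,0.14,1.0,-0.8,0,0,0,-0.07,0.14]
  newtons: 15

```text
time: 0.6
tcp_pos: [0.363, 0.4186, 0.2183]
orientation: [-0.0, 0.353, 0.936, -0.0]
wrist_force: [1.0, 0.8, 0.2]
finger_gap: 0.08
gripper_force: 0.0
```

Emit:
drive_tool:
  plan: [0.35,-0.275,-0.4,0,0,0,0.14,0.35,-0.275,-0.4,0,0,0,0.14,0.35,-0.275,-0.4,0,0,0,0.14,0.35,-0.275,-0.4,0,0,0,0.14,0.35,-0.275,-0.4,0,0,0,0.14]

```text
time: 1.1
tcp_pos: [0.4316, 0.3659, 0.1393]
orientation: [-0.0, 0.353, 0.936, 0.0]
wrist_force: [-0.3, 1.5, 0.7]
finger_gap: 0.08
gripper_force: 0.0
```

Run:
```python
from fit import *
w=grab('wrist','w1'); print(robot.read_state()['tcp_pos'])
c=cv2.resize(w['image'][:,:,::-1],None,fx=1.5,fy=1.5)
for Q in parts('middle'):
    h=cv2.convexHull(proj(w,world(Q,[.415,.381,-.725,0])).astype(np.float32))
    cv2.polylines(c,[np.round((h+.5)*1.5).astype(np.int32)],True,(0,0,255),1)
cv2.imwrite('pics/w1o.png',c)
try: print(fit('middle',[.415,.381,-.725,0],(w,),win=25))
except Exception as e: print(e)
```

```text
[0.43176575 0.36662729 0.14016435]
(array([ 0.41546973,  0.38334703, -0.73797966]), np.float64(1715.7664215686275))
```

View pics/w1o.png

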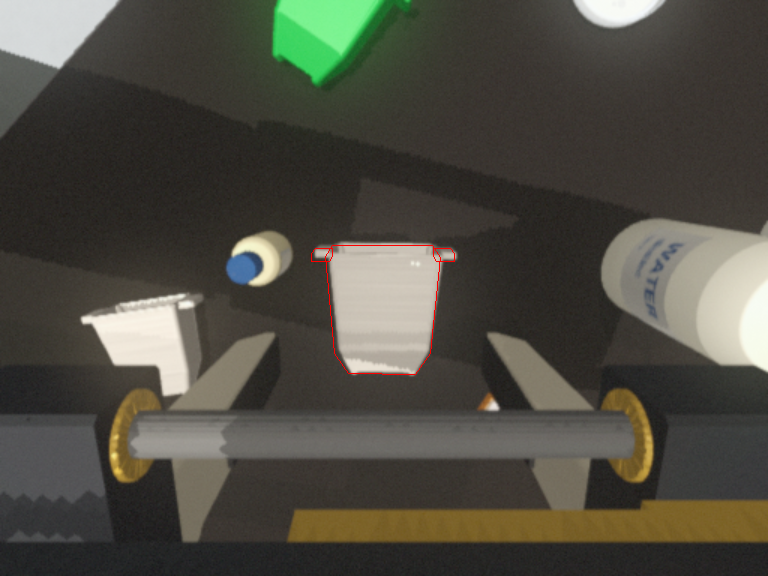

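The wrist view agrees with the fit (mouth corners at (333,243) and (433,243), oil vial at (262,260)). The dish is centred between the fingers, so I'll go 5 mm further back and descend.

Emit:
drive_tool:
  plan: [0.02,-0.015,-0.25,0,0,0,0.14,0.02,-0.015,-0.4,0,0,0,0.14,0.02,-0.015,-0.55,0,0,0,0.14,0.02,-0.015,-0.63,0,0,0,0.14,0.02,-0.015,-0.63,0,0,0,0.14]

```text
time: 1.65
tcp_pos: [0.4342, 0.3625, 0.0114]
orientation: [-0.001, 0.352, 0.936, -0.001]
wrist_force: [-0.7, -0.1, 0.1]
finger_gap: 0.0803
gripper_force: 0.0
```

Emit:
drive_tool:
  plan: [0,0,0,0,0,0,1,0,0,0,0,0,0,1,0,0,0,0,0,0,1,0,0,0,0,0,0,1,0,0,0,0,0,0,1]
  newtons: 15

```text
time: 2.15
tcp_pos: [0.4375, 0.3635, 0.015]
orientation: [0.001, 0.353, 0.936, 0.002]
wrist_force: [-2.2, 0.6, 7.2]
finger_gap: 0.0641
gripper_force: 14.9
```

Emit:
drive_tool:
  plan: [0.08,-0.05,0,0,0,0,1,0.15,-0.17,0,0,0,0.005,1,0.22,-0.29,0,0,0,0.012,1,0.29,-0.41,0,0,0,0.02,1,0.35,-0.5,0,0,0,0.027,1]

```text
time: 2.65
tcp_pos: [0.5077, 0.2624, 0.0149]
orientation: [0.001, 0.272, 0.962, 0.002]
wrist_force: [-2.3, 4.5, 7.1]
finger_gap: 0.0639
gripper_force: 14.8
```

Emit:
drive_tool:
  plan: [0.05,-0.08,0,0,0,0.004,1,0.085,-0.128,0,0,0,0.008,1,0.085,-0.128,0,0,0,0.008,1,0.085,-0.128,0,0,0,0.008,1]

```text
time: 3.05
tcp_pos: [0.5256, 0.2358, 0.0149]
orientation: [0.002, 0.249, 0.969, 0.001]
wrist_force: [2.1, -3.9, 6.3]
finger_gap: 0.0641
gripper_force: 15.1
```

Run:
```python
from fit import *
s=grab('scene','s1');t=grab('top','t1');w=grab('wrist','w2'); st=robot.read_state();print(st['tcp_pos'],st['wrist_force'],st['finger_gap'])
im=np.hstack([cv2.resize(s['image'][120:300,150:390,::-1],(533,400)),cv2.resize(t['image'][80:280,170:340,::-1],(267,314)) if 0 else np.zeros((400,1,3),np.uint8)])
c=cv2.resize(t['image'][90:270,190:340,::-1],(267,320));c=cv2.copyMakeBorder(c,0,80,0,0,cv2.BORDER_CONSTANT)
L=[.585,.204,-.50,0];M=[.4975,.252,-.50,0]
im=np.hstack([im,c]); cw=cv2.resize(w['image'][:,:,::-1],None,fx=1.5,fy=1.5)
for n,q in(('large',L),('middle',M)):
    for Q in parts(n): cv2.polylines(cw,[np.round((cv2.convexHull(proj(w,world(Q,q)).astype(np.float32))+.5)*1.5).astype(np.int32)],True,(0,0,255),1)
cv2.imwrite('pics/c1.png',im);cv2.imwrite('pics/w2o.png',cw)
```

```text
[0.52546054 0.23604558 0.01490855] [ 1.98923427 -3.22461713  6.00373432] 0.06406650438553799
```

View pics/c1.png

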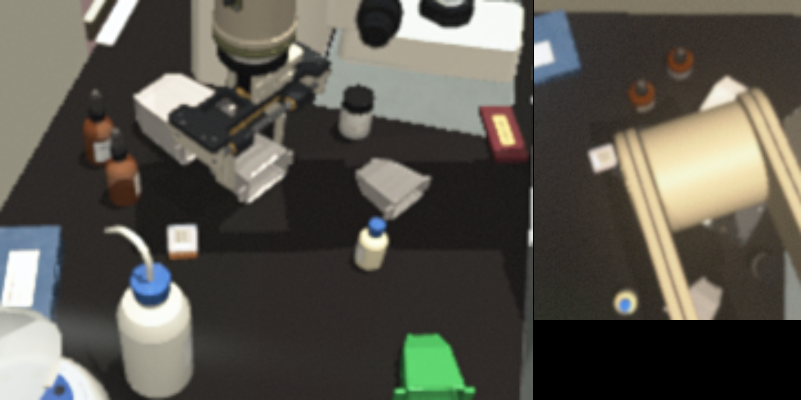

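Emit:
drive_tool:
  plan: [0.035,-0.019,0,0,0,0,1,0.07,-0.038,0,0,0,0,1,0.105,-0.057,0,0,0,0,1,0.105,-0.057,0,0,0,0,1]

```text
time: 3.6
tcp_pos: [0.5458, 0.2256, 0.0148]
orientation: [0.001, 0.248, 0.969, 0.001]
wrist_force: [-0.4, 0.5, 5.7]
finger_gap: 0.0638
gripper_force: 14.9
```

Emit:
drive_tool:
  plan: [0.02,-0.011,0,0,0,0,1,0.04,-0.022,0.0,0,0,0,1,0.04,-0.022,0,0,0,0,1]

```text
time: 3.9
tcp_pos: [0.5522, 0.222, 0.0146]
orientation: [-0.0, 0.248, 0.969, 0.001]
wrist_force: [-7.5, 3.8, 10.7]
finger_gap: 0.0639
gripper_force: 14.6
```

Emit:
drive_tool:
  plan: [0.02,-0.011,0.006,0,0,0,1,0.04,-0.022,0.012,0,0,0,1,0.05,-0.027,0.012,0,0,0,1,0.05,-0.027,0.012,0,0,0,1]

```text
time: 4.3
tcp_pos: [0.5613, 0.2166, 0.0161]
orientation: [-0.001, 0.248, 0.969, 0.001]
wrist_force: [-8.7, 3.9, 5.9]
finger_gap: 0.0639
gripper_force: 14.6
```

Emit:
drive_tool:
  plan: [0.02,-0.011,0,0,0,0,1,0.04,-0.022,0,0,0,0,1,0.06,-0.033,0,0,0,0,1,0.06,-0.033,0,0,0,0,1]

```text
time: 4.7
tcp_pos: [0.5734, 0.2098, 0.016]
orientation: [-0.001, 0.248, 0.969, 0.001]
wrist_force: [-7.3, 3.6, 4.8]
finger_gap: 0.0638
gripper_force: 14.6
```

Run:
```python
from fit import *
s=grab('scene','s2');w=grab('wrist','w3'); st=robot.read_state();print(st['tcp_pos'],st['wrist_force'],st['finger_gap'])
a=cv2.resize(s['image'][130:250,190:310,::-1],(400,400))
b=cv2.resize(w['image'][100:384,100:400,::-1],(400,378));b=cv2.copyMakeBorder(b,0,22,0,0,cv2.BORDER_CONSTANT)
cv2.imwrite('pics/c2.png',np.hstack([a,b]))
```

```text
[0.57340045 0.20985319 0.0160014 ] [-7.07833558  3.76153688  4.78798827] 0.06337976214226587
```

View pics/c2.png

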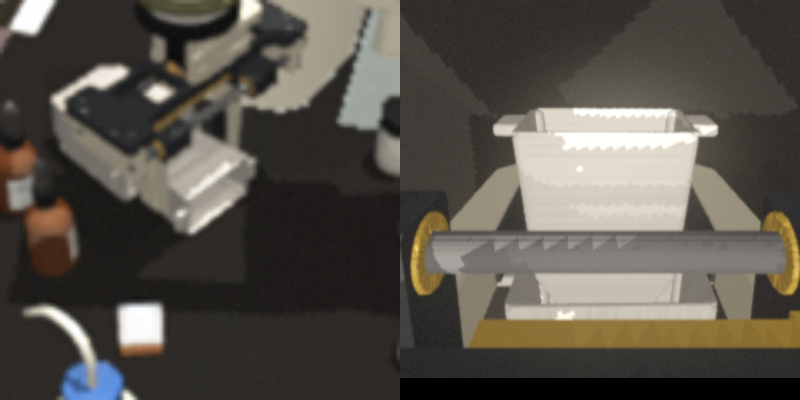

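Run:
```python
from fit import *
from scipy.optimize import minimize_scalar
s=load('s2');w=load('w3');s0=load('s0')
# template-track the free left end of the large dish between s0 and s2
g=lambda d:cv2.cvtColor(d['image'],cv2.COLOR_RGB2GRAY)
T=g(s0)[152:176,204:222]; R=g(s)[140:186,190:236]
r=cv2.matchTemplate(R,T,cv2.TM_CCOEFF_NORMED);_,m,_,p=cv2.minMaxLoc(r);print('shift px',p[0]+190-204,p[1]+140-152,m)
c0=np.array([.585,.204]);ax=np.array([np.cos(.5),-np.sin(.5)])
ref=world(parts('large')[0],[*c0,-.5,0])
for k in(0,.01,.02,.03): print(k,(proj(s,world(parts('large')[0],[*(c0+k*ax),-.5,0]))-proj(s,ref)).mean(0))
cw=cv2.resize(w['image'][:,:,::-1],None,fx=1.5,fy=1.5)
for k,col in((0,(0,0,255)),(.015,(0,255,0)),(.03,(255,0,0))):
    for Q in parts('large'): cv2.polylines(cw,[np.round((cv2.convexHull(proj(w,world(Q,[*(c0+k*ax),-.5,0])).astype(np.float32))+.5)*1.5).astype(np.int32)],True,col,1)
cv2.imwrite('pics/w3o.png',cw[250:])
```

```text
shift px -9 -2 0.6830891370773315
0 [0. 0.]
0.01 [-2.54430374 -1.76194041]
0.02 [-5.06747334 -3.50924187]
0.03 [-7.56977128 -5.24208621]
```

View pics/w3o.png

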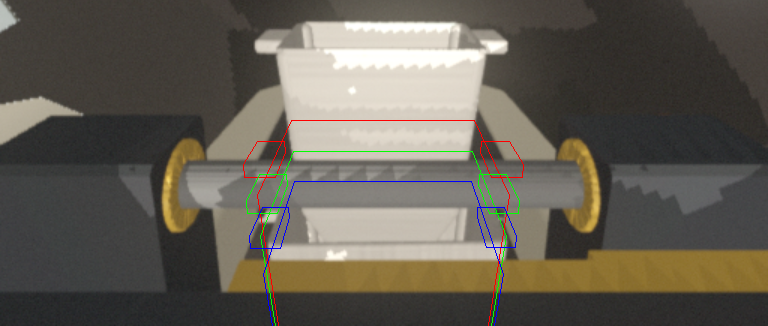

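The large dish has been shoved about 20 mm along its axis: its ear is near (268,465) in the full wrist picture, between the +15 and +30 mm outlines. The middle's bevel is still catching on the lip, so it has to ride 2–3 mm higher before I push on.

Emit:
drive_tool:
  plan: [-0.01,0.005,0.01,0,0,0,1,-0.01,0.005,0.018,0,0,0,1,0.01,-0.005,0.018,0,0,0,1,0.03,-0.016,0.018,0,0,0,1,0.03,-0.016,0.018,0,0,0,1]

```text
time: 5.3
tcp_pos: [0.5809, 0.205, 0.0187]
orientation: [0.0, 0.249, 0.969, -0.0]
wrist_force: [-0.3, -0.1, -2.3]
finger_gap: 0.0638
gripper_force: 15.0
```

```bash
cat > track.py <<'E'
from fit import *
import sys
tag=sys.argv[1]
s=grab('scene','s'+tag);w=grab('wrist','w'+tag);st=robot.read_state();print(np.round(st['tcp_pos'],4),np.round(st['wrist_force'],1),round(st['time'],2))
# scene shift of the free far-left bottom-end corner of large, along its axis: subpixel silhouette edge
c0=np.array([.585,.204]);ax=np.array([np.cos(.5),-np.sin(.5)])
m=mask(s);best=[]
H,W=m.shape
for k in np.arange(-.01,.045,.001):
    r=render(s,'large',[*(c0+k*ax),-.5,0],m.shape)
    win=np.zeros_like(m);win[145:185,190:222]=1
    best.append(((np.abs(r-m)*win).sum(),k))
print('scene large shift',min(best))
E
python3 track.py 3
```

```text
[0.5802 0.2053 0.0185] [ 0.1 -0.5 -2.5] 5.4
scene large shift (np.float64(206.49705882352941), np.float64(-0.01))
```

Run:
```python
from fit import *
s=load('s0');t=load('t0')
for p in((372,240),(437,254),(466,232)): print(onz(s,np.array(p)/1.5625,0).round(3))
for p in((515,310),(515,245),(575,337)):
    print([onz(t,np.array(p)/1.5625,z).round(3)[:2] for z in(0,.1,.2)])
```

```text
[0.636 0.079 0.   ]
[0.511 0.084 0.   ]
[ 0.471  0.009 -0.   ]
[array([0.522, 0.099]), array([0.516, 0.116]), array([0.511, 0.134])]
[array([0.629, 0.099]), array([0.613, 0.117]), array([0.596, 0.134])]
[array([0.479, 0.001]), array([0.478, 0.029]), array([0.477, 0.056])]
```

Emit:
drive_tool:
  plan: [0.017,-0.009,0,0,0,0,1,0.035,-0.019,0,0,0,0,1,0.035,-0.019,0,0,0,0,1]

```text
time: 5.7
tcp_pos: [0.5876, 0.2014, 0.0187]
orientation: [0.0, 0.248, 0.969, 0.0]
wrist_force: [-0.6, -0.1, -2.8]
finger_gap: 0.0638
gripper_force: 15.0
```

Emit:
drive_tool:
  plan: [0,0,-0.01,0,0,0,1,0,0,-0.01,0,0,0,0.16,0,0,-0.01,0,0,0,0.16,0,0,0.1,0,0,0,0.16,0,0,0.29,0,0,0,0.16]

```text
time: 6.2
tcp_pos: [0.5844, 0.2011, 0.074]
orientation: [-0.003, 0.248, 0.969, -0.002]
wrist_force: [-0.1, -0.2, -0.2]
finger_gap: 0.0783
gripper_force: 0.0
```

Emit:
drive_tool:
  plan: [0,0,0.03,0,0,0,0.16,-0.228,0.125,0.03,0,0,0,0.25,-0.228,0.125,0.03,0,0,0,0.25,-0.228,0.125,-0.15,0,0,0,0.25,-0.228,0.125,-0.15,0,0,0,0.25]

```text
time: 6.7
tcp_pos: [0.5381, 0.2259, 0.0424]
orientation: [-0.003, 0.248, 0.969, -0.002]
wrist_force: [-0.6, -0.5, -1.3]
finger_gap: 0.0697
gripper_force: 0.0
```

Run:
```python
from fit import *
s=grab('scene','s4');w=grab('wrist','w4');st=robot.read_state();print(np.round(st['tcp_pos'],4),np.round(st['wrist_force'],1),st['finger_gap'])
a=cv2.resize(s['image'][130:250,190:310,::-1],(400,400))
b=cv2.resize(w['image'][100:384,100:400,::-1],(400,378));b=cv2.copyMakeBorder(b,0,22,0,0,cv2.BORDER_CONSTANT)
cv2.imwrite('pics/c4.png',np.hstack([a,b]))
```

```text
[0.5406 0.2264 0.046 ] [ 0.1 -0.1  0.8] 0.06960712220228622
```

View pics/c4.png

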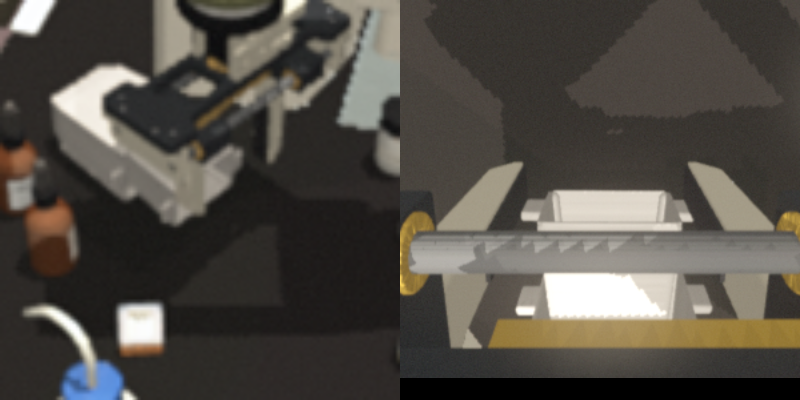

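Emit:
drive_tool:
  plan: [-0.03,0.016,0,0,0,0,0.25,-0.03,0.016,-0.06,0,0,0,0.25,-0.03,0.016,-0.12,0,0,0,0.25,-0.03,0.016,-0.12,0,0,0,0.25]

```text
time: 7.2
tcp_pos: [0.5338, 0.2294, 0.0202]
orientation: [-0.001, 0.248, 0.969, -0.001]
wrist_force: [-0.5, -0.4, 0.5]
finger_gap: 0.0696
gripper_force: 0.0
```

Emit:
drive_tool:
  plan: [0.03,-0.01,0,0,0,0,0.25,0.06,-0.026,0,0,0,0,0.25,0.09,-0.043,0,0,0,0,0.25,0.12,-0.06,0,0,0,0,0.25,0.12,-0.06,0,0,0,0,0.25]

```text
time: 7.7
tcp_pos: [0.5608, 0.2174, 0.0231]
orientation: [0.001, 0.249, 0.969, 0.0]
wrist_force: [-0.3, -0.2, 1.3]
finger_gap: 0.0698
gripper_force: 0.0
```

Emit:
drive_tool:
  plan: [0.035,-0.016,0,0,0,0,0.25,0.07,-0.032,0,0,0,0,0.25,0.105,-0.05,0,0,0,0,0.25,0.105,-0.05,0,0,0,0,0.25]

```text
time: 8.1
tcp_pos: [0.5817, 0.2072, 0.0227]
orientation: [0.001, 0.249, 0.969, 0.0]
wrist_force: [-0.6, 0.4, -0.2]
finger_gap: 0.0694
gripper_force: 0.0
```

Run:
```python
from fit import *
s=grab('scene','s5');w=grab('wrist','w5');st=robot.read_state();print(np.round(st['tcp_pos'],4),np.round(st['wrist_force'],1),st['finger_gap'])
a=cv2.resize(s['image'][130:250,190:310,::-1],(400,400))
b=cv2.resize(w['image'][100:384,100:400,::-1],(400,378));b=cv2.copyMakeBorder(b,0,22,0,0,cv2.BORDER_CONSTANT)
cv2.imwrite('pics/c5.png',np.hstack([a,b]))
```

```text
[0.5809 0.2077 0.0226] [-0.1 -0.   0.4] 0.06981333627208616
```

Emit:
drive_tool:
  plan: [0.018,-0.01,0,0,0,0,0.25,0.035,-0.019,0,0,0,0,0.25,0.035,-0.019,0,0,0,0,0.25]

```text
time: 8.5
tcp_pos: [0.5878, 0.2039, 0.0226]
orientation: [0.0, 0.248, 0.969, -0.0]
wrist_force: [-0.2, -0.4, -0.9]
finger_gap: 0.0696
gripper_force: 0.0
```

Emit:
drive_tool:
  plan: [0.018,-0.01,0,0,0,0,0.25,0.018,-0.01,0,0,0,0,0.25,0.018,-0.01,0,0,0,0,0.25]

```text
time: 8.8
tcp_pos: [0.5911, 0.2022, 0.0226]
orientation: [0.0, 0.248, 0.969, 0.0]
wrist_force: [-0.4, 1.0, -0.5]
finger_gap: 0.0697
gripper_force: 0.6
```

Emit:
drive_tool:
  plan: [-0.2,0.11,0,0,0,0,0.25,-0.4,0.22,0.1,0,0,0,0.25,-0.6,0.22,0.3,0,0,0,0.25,-0.8,0.2,0.5,0,0,0,0.25,-0.8,0.2,0.5,0,0,0,0.25]

```text
time: 9.3
tcp_pos: [0.4307, 0.2432, 0.1269]
orientation: [0.002, 0.248, 0.969, 0.002]
wrist_force: [0.2, 0.5, 0.4]
finger_gap: 0.0698
gripper_force: 0.0
```

Emit:
drive_tool:
  plan: [-0.35,-0.1,0.1,0,0,-0.009,0.25,-0.35,-0.1,0.1,0,0,-0.009,0.25,-0.35,-0.1,0.1,0,0,-0.009,0.25,-0.35,-0.1,0.1,0,0,-0.009,0.25]

```text
time: 9.7
tcp_pos: [0.3617, 0.2223, 0.1433]
orientation: [0.001, 0.275, 0.961, 0.001]
wrist_force: [0.4, 0.4, 0.9]
finger_gap: 0.0699
gripper_force: 0.0
```

Run:
```python
from fit import *
s=grab('scene','s6');t=grab('top','t6');w=grab('wrist','w6');st=robot.read_state();print(np.round(st['tcp_pos'],4),np.round(st['wrist_force'],1),st['orientation'].round(3))
a=cv2.resize(s['image'][120:240,190:310,::-1],(400,400));b=cv2.resize(t['image'][105:225,235:355,::-1],(400,400))
cc=cv2.resize(w['image'][:,:,::-1],(267,200))
cv2.imwrite('pics/c6.png',np.vstack([np.hstack([a,b]),cv2.copyMakeBorder(cc,0,0,0,533,cv2.BORDER_CONSTANT)]))
print(fit('large',[.602,.195,-.5,0],(t,)),fit('large',[.602,.195,-.5,0],(s,)))
print(fit('small',[.3365,.234,-.56,0],(w,)))
```

```text
[0.3618 0.2222 0.1426] [ 0.3  0.5 -0.4] [0.    0.276 0.961 0.   ]
(array([ 0.60166748,  0.19558541, -0.48167896]), np.float64(561.1995098039216)) (array([ 0.60340198,  0.19160799, -0.49351194]), np.float64(594.2997549019608))
(array([ 0.33736808,  0.2358108 , -0.55881822]), np.float64(1076.45))
```

View pics/c6.png

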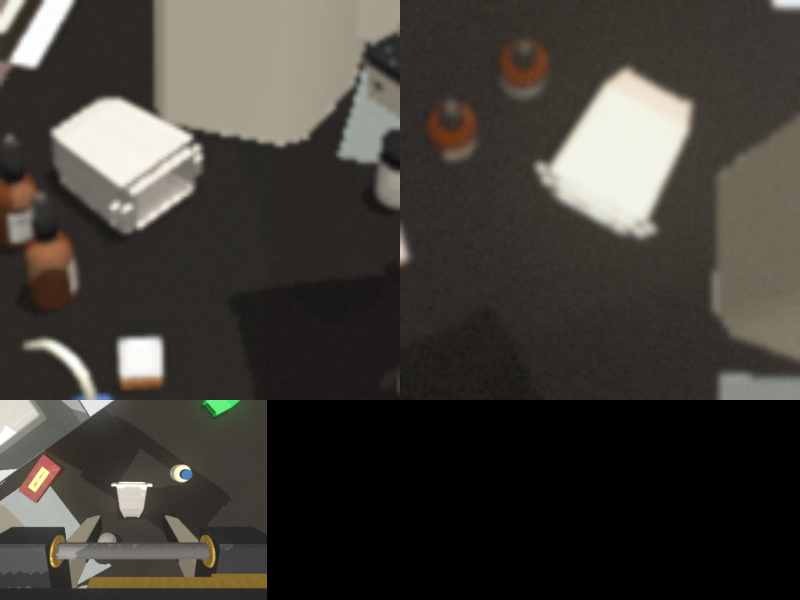

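Small dish confirmed: plain steel, centred between the fingers in the wrist view at (131,498) on the sheet, with green far off at (220,405). The middle sits nearly home in the large, with both pairs of ears together at (125,213) and (197,152). Now I'll grip the small dish.

Emit:
drive_tool:
  plan: [-0.018,-0.002,-0.2,0,0,0,0.25,-0.018,-0.002,-0.4,0,0,0,0.25,-0.018,-0.002,-0.6,0,0,0,0.25,-0.018,-0.002,-0.655,0,0,0,0.25,-0.018,-0.002,-0.655,0,0,0,0.25]

```text
time: 10.35
tcp_pos: [0.356, 0.2209, 0.0098]
orientation: [-0.002, 0.276, 0.961, -0.002]
wrist_force: [-0.8, -1.1, 0.2]
finger_gap: 0.0695
gripper_force: 0.0
```

Emit:
drive_tool:
  plan: [0,0,0,0,0,0,0.25,0,0,0,0,0,0,1,0,0,0,0,0,0,1,0,0,0,0,0,0,1,0,0,0,0,0,0,1]
  newtons: 12

```text
time: 10.85
tcp_pos: [0.3587, 0.2223, 0.013]
orientation: [0.001, 0.276, 0.961, 0.001]
wrist_force: [-0.6, 0.3, 6.9]
finger_gap: 0.052
gripper_force: 11.9
```

Emit:
drive_tool:
  plan: [0.12,0,0,0,0,0.002,1,0.24,0,0,0,0,0.004,1,0.36,0.003,0,0,0,0.006,1,0.48,0.005,0,0,0,0.008,1,0.6,0.008,0,0,0,0.009,1]

```text
time: 11.35
tcp_pos: [0.4781, 0.2235, 0.0121]
orientation: [-0.0, 0.248, 0.969, -0.0]
wrist_force: [-5.6, -0.5, 9.2]
finger_gap: 0.051
gripper_force: 11.7
```

Emit:
drive_tool:
  plan: [0.12,0.002,0,0,0,0.001,1,0.24,0.004,0,0,0,0.002,1,0.325,0.004,0,0,0,0.002,1,0.325,0.004,0.01,0,0,0.002,1,0.325,0.004,0.01,0,0,0.002,1]

```text
time: 11.85
tcp_pos: [0.542, 0.2241, 0.0136]
orientation: [-0.0, 0.242, 0.97, -0.0]
wrist_force: [-0.9, -0.8, -2.2]
finger_gap: 0.051
gripper_force: 11.9
```

Run:
```python
from fit import *
w=grab('wrist','w7');s=grab('scene','s7');st=robot.read_state();p=st['tcp_pos'];print(np.round(p,4))
q0=[p[0]-.03*.882,p[1]+.03*.471,-.49,0]
for z in(0.0,0.002):print(fit('small',q0,(w,),win=8),q0)
```

```text
[0.5412 0.2241 0.0133]
(array([ 0.51875242,  0.23630003, -0.48885581]), np.float64(2579.4475490196082)) [np.float64(0.5147393098870705), np.float64(0.23827105856658545), -0.49, 0]
(array([ 0.51875242,  0.23630003, -0.48885581]), np.float64(2579.4475490196082)) [np.float64(0.5147393098870705), np.float64(0.23827105856658545), -0.49, 0]
```

Emit:
drive_tool:
  plan: [0,0,0.01,0,0,0,1,0,0,0.022,0,0,0,1,0,0,0.022,0,0,0,1]
  newtons: 20

```text
time: 12.25
tcp_pos: [0.5425, 0.2244, 0.0187]
orientation: [0.0, 0.242, 0.97, 0.0]
wrist_force: [-0.2, -0.4, -1.2]
finger_gap: 0.051
gripper_force: 19.9
```

Emit:
drive_tool:
  plan: [0.055,-0.028,0,0,0,0,1,0.11,-0.057,0,0,0,0,1,0.15,-0.077,0,0,0,0,1,0.15,-0.077,0,0,0,0,1]

```text
time: 12.65
tcp_pos: [0.5741, 0.2077, 0.0181]
orientation: [0.0, 0.243, 0.97, 0.0]
wrist_force: [0.7, -0.0, -1.5]
finger_gap: 0.0512
gripper_force: 19.9
```

Emit:
drive_tool:
  plan: [0.03,-0.016,0,0,0,0,1,0.064,-0.034,0,0,0,0,1,0.064,-0.034,0,0,0,0,1]

```text
time: 12.95
tcp_pos: [0.5862, 0.2014, 0.0182]
orientation: [0.0, 0.242, 0.97, 0.0]
wrist_force: [-1.1, 0.1, -2.1]
finger_gap: 0.0511
gripper_force: 19.9
```

Emit:
drive_tool:
  plan: [0,0,-0.012,0,0,0,1,0,0,-0.012,0,0,0,0.25,0,0,-0.012,0,0,0,0.25,0,0,0.1,0,0,0,0.25,0,0,0.29,0,0,0,0.25]

```text
time: 13.45
tcp_pos: [0.5823, 0.2014, 0.0732]
orientation: [-0.003, 0.242, 0.97, -0.002]
wrist_force: [0.6, -0.3, 0.3]
finger_gap: 0.0692
gripper_force: 0.0
```

Emit:
drive_tool:
  plan: [0,0,0,0,0,0,0.25,-0.22,0.12,0,0,0,0,0.37,-0.22,0.12,0,0,0,0,0.37,-0.22,0.12,0,0,0,0,0.37,-0.22,0.12,-0.15,0,0,0,0.37]

```text
time: 13.95
tcp_pos: [0.5459, 0.2273, 0.0509]
orientation: [0.004, 0.242, 0.97, 0.003]
wrist_force: [1.0, -0.1, 0.4]
finger_gap: 0.0586
gripper_force: 0.0
```

Emit:
drive_tool:
  plan: [0,0,-0.08,0,0,0,0.37,0,0,-0.155,0,0,0,0.37,0,0,-0.155,0,0,0,0.37,0,0,-0.155,0,0,0,0.37]

```text
time: 14.35
tcp_pos: [0.5413, 0.2257, 0.0148]
orientation: [-0.0, 0.242, 0.97, -0.0]
wrist_force: [-0.1, -0.3, 0.1]
finger_gap: 0.0587
gripper_force: 0.0
```

Emit:
drive_tool:
  plan: [0.04,-0.021,0,0,0,0,0.37,0.08,-0.042,0,0,0,0,0.37,0.12,-0.064,0,0,0,0,0.37,0.12,-0.064,0,0,0,0,0.37]

```text
time: 14.75
tcp_pos: [0.5672, 0.2124, 0.0159]
orientation: [0.001, 0.243, 0.97, 0.0]
wrist_force: [-0.1, 0.2, -0.2]
finger_gap: 0.0586
gripper_force: 0.0
```

Emit:
drive_tool:
  plan: [0.03,-0.016,0,0,0,0,0.37,0.06,-0.032,0,0,0,0,0.37,0.075,-0.04,0,0,0,0,0.37,0.075,-0.04,0,0,0,0,0.37]

```text
time: 15.15
tcp_pos: [0.5808, 0.2048, 0.015]
orientation: [0.0, 0.242, 0.97, -0.0]
wrist_force: [-0.4, -0.1, -0.1]
finger_gap: 0.0585
gripper_force: 0.0
```

Emit:
drive_tool:
  plan: [0.013,-0.007,0,0,0,0,0.37,0.026,-0.014,0,0,0,0,0.37,0.026,-0.014,0,0,0,0,0.37]

```text
time: 15.45
tcp_pos: [0.5855, 0.2022, 0.0149]
orientation: [-0.0, 0.242, 0.97, -0.0]
wrist_force: [0.0, -0.4, 0.1]
finger_gap: 0.0589
gripper_force: 0.2
```

Emit:
drive_tool:
  plan: [0.009,-0.005,0,0,0,0,0.37,0.009,-0.005,0,0,0,0,0.37]

```text
time: 15.65
tcp_pos: [0.5859, 0.2019, 0.0149]
orientation: [-0.001, 0.242, 0.97, -0.0]
wrist_force: [-6.5, 2.7, 4.7]
finger_gap: 0.0588
gripper_force: 3.5
```

Emit:
drive_tool:
  plan: [0.009,-0.005,0,0,0,0,0.37,0.009,-0.005,0,0,0,0,0.37]

```text
time: 15.85
tcp_pos: [0.5871, 0.2013, 0.0149]
orientation: [-0.002, 0.242, 0.97, -0.0]
wrist_force: [-9.5, 3.2, 6.9]
finger_gap: 0.0585
gripper_force: 5.1
```

Emit:
drive_tool:
  plan: [0.009,-0.005,0,0,0,0,0.37,0.009,-0.005,0,0,0,0,0.37]

```text
time: 16.05
tcp_pos: [0.5889, 0.2005, 0.0149]
orientation: [-0.002, 0.242, 0.97, 0.0]
wrist_force: [-9.7, 4.7, 5.2]
finger_gap: 0.0586
gripper_force: 5.1
```

Contact: about 10 N on a plateau, so both pairs of ears are home and the whole nest has begun to slide. I'll retreat and check.

Emit:
drive_tool:
  plan: [-0.1,0.053,0,0,0,0,0.37,-0.3,0.16,0,0,0,0,0.37,-0.5,0.25,0.2,0,0,0,0.37,-0.7,0.25,0.5,0,0,0,0.37,-0.9,0.2,0.6,0,0,0,0.37]

```text
time: 16.55
tcp_pos: [0.4296, 0.2434, 0.1229]
orientation: [0.001, 0.242, 0.97, 0.001]
wrist_force: [-0.1, -0.6, 1.9]
finger_gap: 0.0584
gripper_force: 0.0
```

Emit:
drive_tool:
  plan: [-0.2,0,0.1,0,0,0,0.37,-0.2,0,0.1,0,0,0,0.37,-0.2,0,0.1,0,0,0,0.37]

```text
time: 16.85
tcp_pos: [0.39, 0.2428, 0.1416]
orientation: [0.001, 0.242, 0.97, 0.001]
wrist_force: [0.2, -0.0, 0.1]
finger_gap: 0.0583
gripper_force: 0.0
```

Run:
```python
from fit import *
s=grab('scene','s8');t=grab('top','t8');st=robot.read_state();print(np.round(st['tcp_pos'],4),np.round(st['wrist_force'],1))
L=[.604,.1925,-.49,0]
for d in(s,t): print(fit('large',L,(d,)))
a=cv2.resize(s['image'][140:200,195:255,::-1],(600,600),interpolation=cv2.INTER_CUBIC)[:,:440]
a=cv2.resize(s['image'][145:205,200:255,::-1],(440,480),interpolation=cv2.INTER_CUBIC)
b=cv2.resize(t['image'][120:180,270:315,::-1],(360,480),interpolation=cv2.INTER_CUBIC)
cv2.imwrite('pics/c8.png',np.hstack([a,b]))
```

```text
[0.39   0.2421 0.1399] [-0.4  0.  -0.5]
(array([ 0.60704524,  0.19082186, -0.50923402]), np.float64(613.4585784313725))
(array([ 0.60620244,  0.19307097, -0.47968918]), np.float64(625.3566176470589))
```

View pics/c8.png

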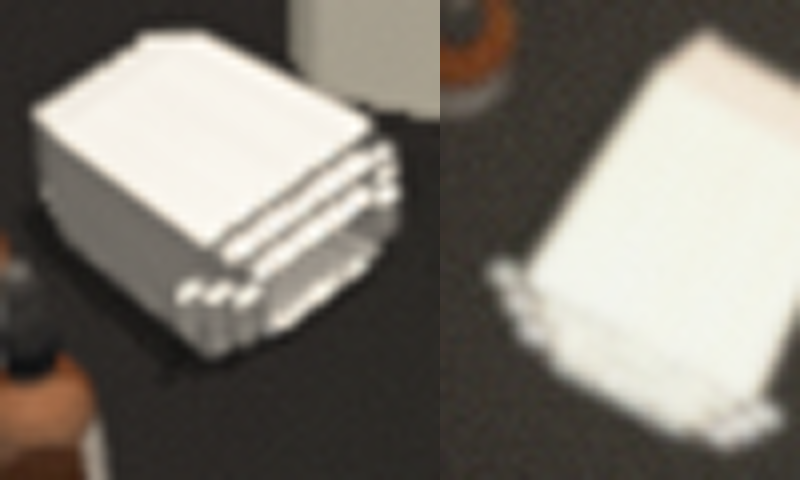

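The last picture shows the three dishes nested and straight, with the ear pairs stacked at (185–250,295) and (385,150–190). The push ended about 2 mm from the ideal fully-home depth, and the large dish has shifted about 25 mm, within the 40 mm limit.

```bash
python3 -c "
from plant import robot
print(robot.sign_off())"
```

```text
the job is handed in; nothing more can be done
None
```

I handed the job in with all three dishes nested straight and their ears stacked against the rims; the largest dish was pushed about 25 mm (limit 40), the bottles, can, box and green look-alike were left alone, and each dish was gripped and raised a few millimetres to clear the next dish's lip.

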